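# Shut the feed and switch the test manifold to its open outlet

### The job

On the valve manifold, push the feed valve's black-sleeved lever round with a fingertip until it is fully closed, crosswise to the pipe and against its stop. Only then push the selector's pointed steel lever round with a fingertip until it points straight at the open outlet, the tall ribbed hose spigot (the other two outlets are blanked off with low flat plugs), and leave it there with the feed still closed. Only push the levers from the side, never take one between the fingers, and leave the loose parts on and around the manifold where they lie.

Things in the scene. Friction and masses are not known exactly. Their poses are not given: they have to be found in the camera images.
- manifold: Valve manifold, screwed to the bench: grey plate 210 (x) x 390 (y) x 12 mm, brass valves, copper pipes; origin at the centre of its underside. The feed pipe runs along its y at x = -50 mm. Feed valve at (-50, +130) mm, selector at (-50, -60) mm. Only the two levers move; all else is at most 74 mm above the bench, but for the nut on each lever axis, 92 mm.
- feed_pivot (a point): Point on the vertical turning axis of the feed lever, at the mid-height of the lever, 76 mm above the bench; its axes are the manifold's.
- selector_pivot (a point): Point on the vertical turning axis of the selector lever, at the mid-height of the lever, 76 mm above the bench; its axes are the manifold's.
- feed_lever (a joint): Angle of the feed valve's lever, rad, growing anticlockwise seen from above. 0 = open, the lever points along the pipe to the manifold's +y; 1.571 = closed, against the stop, the lever points crosswise to the manifold's -x. Black-sleeved horizontal bar, 18 mm wide, reaching 106 mm from its axis, underside 68 mm and top 84 mm above the bench, free space under and beside it. Friction holds it where it is left; a push of about 3 N at 80 mm from the axis turns it.
- selector_lever (a joint): Angle of the selector's lever, rad, growing anticlockwise seen from above; 0 = it points along the manifold's +x; stops at -1.35 and +1.35. The three outlets lie at -1.0, 0 and +1.0. Bare steel horizontal bar with an arrow-shaped end, 16 mm wide, reaching 111 mm from its axis, underside 69 mm and top 83 mm above the bench. Friction holds it where it is left; a push of about 3 N at 80 mm from the axis turns it.
- feed_arm (a point): Point in the middle of the feed lever's bar, 65 mm from its turning axis; x along the lever away from the axis, z up.
- selector_arm (a point): Point in the middle of the selector lever's bar, 65 mm from its turning axis; x along the lever away from the axis, z up.
- selector_mark (a point): The point the selector is aimed at: on the line of the selector lever, 130 mm from its turning axis, 19 mm beyond the arrow's end, at the lever's height. It lies straight above an outlet when the lever points at that outlet.
- open_outlet: The open outlet: brass ribbed hose spigot, upright, 26 mm across the foot, 38 mm tall with a dark bore on top; origin at the centre of its underside, 36 mm above the bench, so its top is at 74 mm. It stands on any one of the three outlet bosses, 130 mm from the selector's axis.
- blanked_outlet_1: Blanked outlet: low flat hexagon plug in brass, 32 mm across, 8 mm high; origin at the centre of its underside, 36 mm above the bench. Stands on another boss.
- blanked_outlet_2: Second blanked outlet, the same low plug, on the remaining boss.
- loose_cap: Bystander: white membrane end cap 44x44x31 mm lying loose on the manifold plate behind the feed valve; origin at its underside.
- loose_seal: Bystander: black rubber ring 50 mm across, 14 mm high, loose on the manifold plate behind the selector; origin at its underside.
- grease_tub: Bystander: white tub with blue lid, 50 mm across, 46 mm high, loose on the bench in front of the selector; origin at its underside.
- glue_bottle: Bystander: small white bottle with red nozzle, 37 mm across, 105 mm high, loose on the bench to the left; origin at its underside.
- elbow: Bystander: white push-in elbow fitting 42x31x19 mm, loose on the bench to the left of the manifold; origin at its underside.

How it is judged:
By the outcome, as a careful person would: the job done as asked, in the order asked, and still so for the second after the job is handed in, with the robot touching nothing.
It also fails if it takes over 51 s, if anything falls off the work surface, if the arm or the gripper's body presses on something with over 40 N, if the wrist force passes 120 N, or if a joint passes its speed limit or range.

### The arm

A 6-joint arm with a two-finger parallel gripper is mounted at the origin on a cart in front of the work surface, level with it; the furniture and walls round the work are solid. World frame = base frame: x ahead of the robot, y to its left, z up, the work surface at z = 0. Lengths are in m, angles in degrees, forces in N, time in s.
With the tool pointing down it reaches from about 0.4 to 0.825 m from the base axis. Payload 7 kg.
Tool frame: the origin (TCP) lies midway between the tips of the shut fingers; the grasp point (between the pads) lies 19 mm behind it; z points along the fingers, y is the line along which they close (so a half turn about z gives the same grasp; the last joint's range is limited). The gripper opens to 88 mm and grips with 3 to 60 N. Pads are 19 mm wide; open, the fingers measure 130 mm over their backs; the gripper's body (78 mm by 193 mm) begins 47 mm behind the grasp point.
Start: joints at [-51.389, 20.546, 0.682, 0, -70.136, -16.507], TCP at [0.254, -0.625, 0.227] pointing down, gripper open.
Joint ranges: [-176.03, 176.03], [-82.01, 121.73], [-58.28, 71.71], [-173.87, 95.51], [-174.79, -0.11], [-173.66, 173.66]. Speed limits (degrees/s): [136.94, 136.94, 172.46, 180, 180, 180].

### API

Orientations are given as [roll, pitch, yaw] about the fixed x, y, z axes, in that order (R = Rz(yaw) Ry(pitch) Rx(roll)).
In Python, from plant import * gives the robot as it stands.
- The arm moves only by the tool move_arm, never from a script. Its argument "commands" is a list of rows, each a list of 7 numbers: the shift along the world's x, y, z in mm, then the turn, a rotation vector about the world's x, y, z in degrees, then the opening in per cent of the stroke, from 0 (shut) to 100 (fully open). In form: [[x, y, z, rx, ry, rz, fingers], ...]. A call has 1 to 20 rows; each row shifts and turns the commanded pose from where the row before left it; what a row does not reach is not made up. A row lasts 1/10 s, in which the tool goes at most 50 mm and 8.59 degrees, less where a joint would pass 70% of its speed; a pose out of reach is approached as far as the arm can. A call with a gripper value outside its range is refused whole. The fingers move at their own pace and stop on an object; "squeeze" is the grip in N (left out, the last holds). Time passes only in rows, so rows that do not move let the fingers close. It gives the time, the measured TCP pose, the force and the opening at its end, in the units of the state.
- get_state(): the state, without advancing time (a new reading comes with each control period).
- capture(name): name is "scene" or "side" or "wrist"; returns a dict with "frame" (480x640x3 uint8, blue, green, red), "camera_matrix" (3x3 intrinsics, pixels), "world_to_cam" (4x4, takes a point from world to camera coordinates); the wrist camera has in their place "tool_from_camera" (4x4, takes a point from camera to tool coordinates, whose origin is the TCP and whose axes are the flange's). Camera axes: x right, y up, looking along -z (the intrinsics and any distortion apply to the point x, -y, -z); pixel columns grow to the right and rows downward; lengths in m; the calibration is good to about 2 mm. A picture is of the moment at which its call begins: read the wrist's pose just before it. There is no depth.
- close_job(): hands the job in, once; it reports no verdict.
The state is a dict: "time_s": time; "joints": joint angles; "qd": joint speeds; "joint_torque": joint torques, N m; "tcp_pos": TCP position; "eef_rot": TCP orientation; "contact_force": force on the tool from outside, world axes, zero at the start; "moment": the same for the moment, N m; "gripper_width": finger opening in m.
Only numpy, scipy, OpenCV 4.12 (cv2) and the standard library are available. Lean on these libraries where they do the work, as an engineer would, in place of code of your own. Each camera call takes 0.05 s, during which the arm holds its last target. There are 200 camera calls.

## Working session

There is one attempt and no reset: what is moved stays moved. The work goes in short steps, Python scripts to look and compute and a tool call to move; the robot and the scene stay as the last step left them, time stands still between calls to the robot, and variables do not carry over. Pictures are saved under pics/ and viewed, on a budget of 10 in all, crops included, one or two more only if the job needs it, and the job is handed in when it is done.

Besides the shell and the picture viewer there is one more tool, called after "Request:" by a JSON object that holds its "api" and its "payload", one argument or row to a line. move_arm: Moves the arm, as the interface text tells. Its arguments: {"type":"object","properties":{"commands":{"type":"array"},"squeeze":{"type":"number"}},"required":["commands"]}

```bash
mkdir -p pics; python3 - <<'E'
from plant import *
import cv2,pickle
d={}
for n in("scene","side"):
    c=capture(n); d[n]=c; cv2.imwrite(f"pics/{n}1.png",c["frame"])
    print(n,c["camera_matrix"],c["world_to_cam"],[k for k in c])
pickle.dump(d,open("cap1.pkl","wb"))
print(get_state())
E
```

```text
scene [[450.68387944   0.         321.58310575]
 [  0.         450.68387944 243.18389483]
 [  0.           0.           1.        ]] [[ 0.65859975 -0.75248402  0.00376406 -0.30912037]
 [ 0.39785248  0.35245119  0.84704874 -0.28899423]
 [-0.63871728 -0.55636855  0.5315019  -0.70947855]
 [ 0.          0.          0.          1.        ]] ['frame', 'camera_matrix', 'world_to_cam']
side [[592.9883738    0.         325.33958674]
 [  0.         592.9883738  240.97443964]
 [  0.           0.           1.        ]] [[-0.98961739 -0.14191697 -0.0227374   0.55708114]
 [ 0.07348555 -0.63556354  0.76854334 -0.07358756]
 [-0.1235204   0.75889298  0.63939358 -1.39234557]
 [ 0.          0.          0.          1.        ]] ['frame', 'camera_matrix', 'world_to_cam']
{'time_s': 0.1, 'joints': array([-5.13860337e+01,  2.05872793e+01,  6.39168417e-01, -1.71504858e-02,
       -7.01350975e+01, -1.65052634e+01]), 'qd': array([-0.03965965, -0.05130093,  0.06446138,  0.08166684, -0.03602426,
       -0.12951417]), 'joint_torque': array([-3.74968498e-03, -5.84162593e+01,  2.93749684e+01,  7.01567933e+00,
        1.00939261e-02, -7.99362624e-05]), 'tcp_pos': array([ 0.25383979, -0.62498742,  0.2257199 ]), 'eef_rot': array([ 1.79915639e+02, -8.18280906e-03, -1.57897131e+02]), 'contact_force': array([ 0.33986906,  0.05324145, -0.44275658]), 'moment': array([ 0.02009693, -0.01525518, -0.00964111]), 'gripper_width': 0.08727178395598366}
```

View pics/scene1.png

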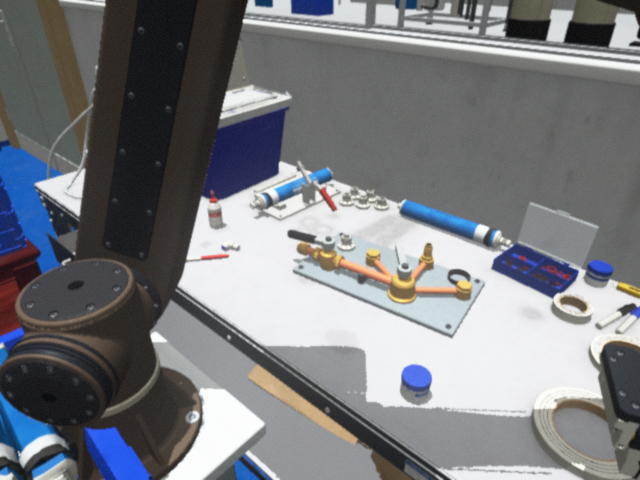

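View pics/side1.png

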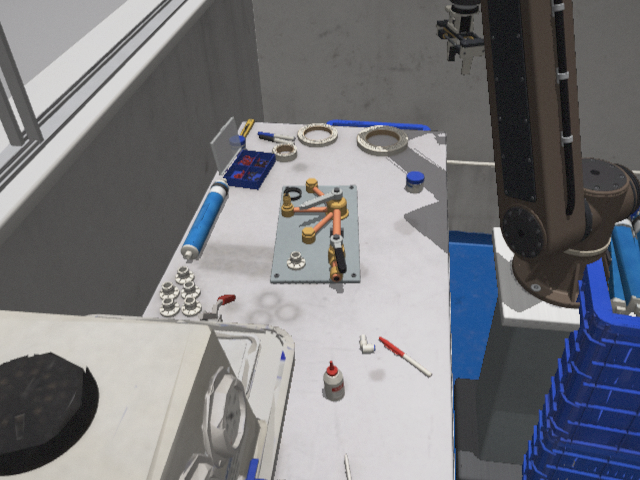

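The scene view shows the manifold at about (300–485, 230–330), and the side view shows it at (272–360, 180–282). In both, the feed lever points along the pipe and the spigot looks like the middle outlet. I'll enlarge both views.

```bash
python3 - <<'E'
import cv2,pickle,numpy as np
d=pickle.load(open("cap1.pkl","rb"))
a=cv2.resize(d["scene"]["frame"][220:340,280:490],None,fx=3.8,fy=3.8,interpolation=cv2.INTER_CUBIC)[:, :798]
cv2.imwrite("pics/a.png",a)
b=cv2.resize(d["side"]["frame"][170:290,260:370],None,fx=5,fy=5,interpolation=cv2.INTER_CUBIC)
cv2.imwrite("pics/b.png",b);print(a.shape,b.shape)
E
```

```text
(456, 798, 3) (600, 550, 3)
```

View pics/a.png

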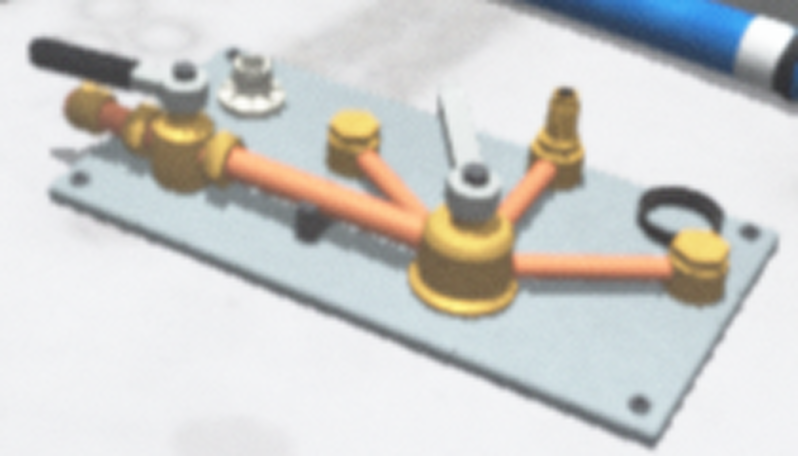

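View pics/b.png

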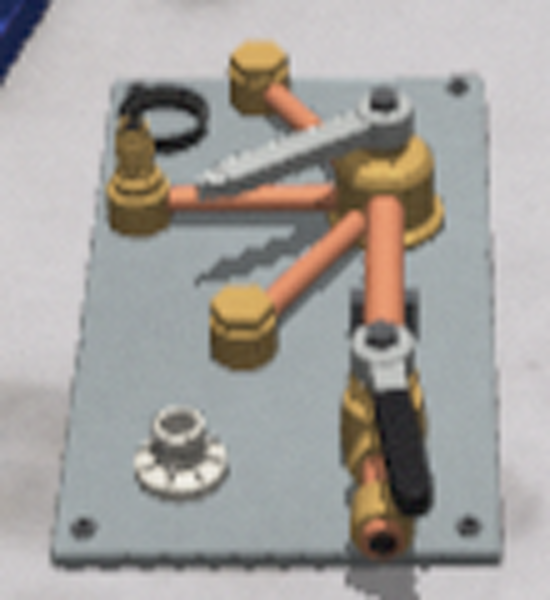

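Both enlarged views show the tall spigot on the middle outlet (scene crop (566,92), side crop (133,122)). The selector lever lies between it and the +y outlet, with its tip at side crop (200,185), and the feed lever is near open. Next I'll fit the poses.

```bash
cat > fit.py <<'E'
import pickle,numpy as np
from scipy.optimize import least_squares
d=pickle.load(open("cap1.pkl","rb"))
def proj(n,P):
    c=d[n];q=(c["world_to_cam"]@np.append(P,1))[:3];q=q*[1,-1,-1];u=c["camera_matrix"]@q;return u[:2]/u[2]
S=lambda u,v:((u+.5)/3.8-.5+280,(v+.5)/3.8-.5+220)
B=lambda u,v:((u+.5)/5-.5+260,(v+.5)/5-.5+170)
def W(p,m):
    c,s=np.cos(p[2]),np.sin(p[2]);return np.array([p[0]+c*m[0]-s*m[1],p[1]+s*m[0]+c*m[1],m[2]])
pts=[("scene",S(50,190),(-.105,.195,.012)),("scene",S(655,437),(-.105,-.195,.012)),("scene",S(778,238),(.105,-.195,.012)),
("scene",S(184,70),(-.05,.13,.092)),("scene",S(475,174),(-.05,-.06,.092)),("scene",S(566,92),(.08,-.06,.074)),
("side",B(115,78),(.105,-.195,.012)),("side",B(482,78),(-.105,-.195,.012)),("side",B(500,555),(-.105,.195,.012)),("side",B(52,553),(.105,.195,.012)),
("side",B(384,97),(-.05,-.06,.092)),("side",B(384,335),(-.05,.13,.092)),("side",B(133,122),(.08,-.06,.074))]
f=lambda p:np.concatenate([proj(n,W(p,m))-u for n,u,m in pts])
r=least_squares(f,[.6,0,0],loss="soft_l1");p=r.x
def tip(px,piv,R,z):
    g=lambda a:np.concatenate([proj(n,W(p,(piv[0]+R*np.cos(a[0]),piv[1]+R*np.sin(a[0]),z)))-u for n,u in px])
    best=min((least_squares(g,[a0]) for a0 in np.arange(-3,3,.5)),key=lambda s:s.cost);return best.x[0],best.fun.round(1)
if __name__=="__main__":
    print(p,np.degrees(p[2]));print(f(p).reshape(-1,2).round(1))
    print("sel",tip([("scene",S(440,95)),("side",B(200,188))],(-.05,-.06),.111,.080))
    print("feed(rel to +y)",tip([("scene",S(32,50)),("side",B(418,505))],(-.05,.13),.106,.078))
    for k,m in dict(feed=(-.05,.13,.076),sel=(-.05,-.06,.076),spig=(.08,-.06,.074),cap=(.0,.13,.012)).items():print(k,W(p,m))
E
python3 fit.py
```

```text
[ 0.59614114 -0.08688937  0.12308505] 7.052253883851863
[[-1.7 -1. ]
 [-0.1  0.3]
 [ 0.9 -1.4]
 [-0.5 -0.5]
 [-0.2 -0.7]
 [-0.4  0.6]
 [-0.4 -0.4]
 [ 0.5 -1. ]
 [ 0.5 -0.9]
 [-0.4 -0.2]
 [ 0.1 -0.7]
 [-0.3 -1.3]
 [ 0.1  0.4]]
sel (np.float64(0.6114396472630896), array([ 0.1, -3.4,  0.4, -0. ]))
feed(rel to +y) (np.float64(1.715854398092775), array([-1.1, -0.5, -0.3, -0.2]))
feed [0.53055872 0.0359884  0.076     ]
sel [ 0.55388588 -0.15257417  0.076     ]
spig [ 0.68290237 -0.13661349  0.074     ]
cap [0.58018045 0.04212712 0.012     ]
```

Fit is good to about 1 px. Feed is at about 0.145 rad, the selector at about +0.61, and the target is the middle outlet at 0. I'll move over to the +x side of the feed lever with the fingers shut.

Request:
{"api": "move_arm", "payload": {
  "commands": [
    [5,12,0,0,0,0,0],
    [10,25,0,0,0,0,0],
    [15,38,-3,0,0,0,0],
    [16,41,-3,0,0,-0.5,0],
    [16,41,-3,0,0,-0.5,0],
    [16,41,-3,0,0,-0.5,0],
    [16,41,-3,0,0,-0.5,0],
    [16,41,-3,0,0,-0.5,0],
    [16,41,-3,0,0,-0.5,0],
    [16,41,-3,0,0,-0.5,0],
    [16,41,-3,0,0,-0.5,0],
    [16,41,-3,0,0,-0.5,0],
    [16,41,-3,0,0,-0.5,0],
    [16,41,-3,0,0,-0.5,0],
    [16,41,-3,0,0,-0.5,0],
    [16,41,-3,0,0,-0.5,0],
    [16,41,-3,0,0,-0.5,0],
    [16,41,-3,0,0,-0.5,0],
    [16,41,-3,0,0,0,0],
    [10,25,-3,0,0,0,0]
  ]
}}

```text
time_s: 2.1
tcp_pos: [0.5502, 0.1337, 0.1723]
eef_rot: [180.0, 0.0, -165.3]
contact_force: [-0.1, -1.2, -0.1]
gripper_width: -0.0
```

```bash
python3 - <<'E'
from plant import *
import cv2
c=capture("wrist");cv2.imwrite("pics/w1.png",c["frame"])
print(c["tool_from_camera"],c["camera_matrix"])
E
```

```text
[[-2.42838767e-05  9.57191020e-01  2.89456992e-01  7.86370145e-02]
 [ 9.99999264e-01  3.74344654e-04 -1.15400730e-03 -1.31704553e-03]
 [-1.21296210e-03  2.89456751e-01 -9.57190325e-01 -1.57854551e-01]
 [ 0.00000000e+00  0.00000000e+00  0.00000000e+00  1.00000000e+00]] [[366.40692784   0.         320.60886056]
 [  0.         366.40692784 230.82776819]
 [  0.           0.           1.        ]]
```

View pics/w1.png

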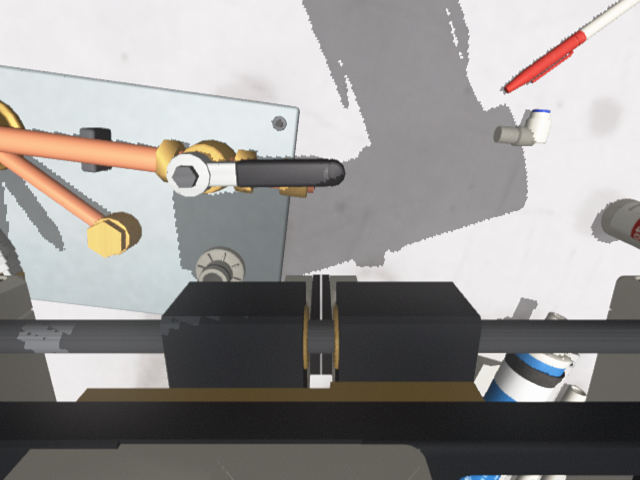

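Wrist view: feed nut at (187,175), sleeve tip at (343,172), fingertips at about (320,280) clear on the +x side of the lever. Checking the pivot with this.

```bash
cat > wr.py <<'E'
from plant import *
import numpy as np
from scipy.spatial.transform import Rotation as Ro
T=np.array([[-2.42838767e-05,9.57191020e-01,2.89456992e-01,7.86370145e-02],[9.99999264e-01,3.74344654e-04,-1.15400730e-03,-1.31704553e-03],[-1.21296210e-03,2.89456751e-01,-9.57190325e-01,-1.57854551e-01],[0,0,0,1]])
K=np.array([[366.40692784,0,320.60886056],[0,366.40692784,230.82776819],[0,0,1]])
def ray(u,v,z,s=None):
    s=s or get_state();R=Ro.from_euler("xyz",s["eef_rot"],degrees=True).as_matrix()
    q=np.linalg.inv(K)@[u,v,1];q=q*[1,-1,-1]
    o=R@T[:3,3]+s["tcp_pos"];d=R@T[:3,:3]@q
    return o+d*(z-o[2])/d[2]
E
python3 - <<'E'
from wr import *
n=ray(187,175,.092);t=ray(345,172,.076);print(n,t,np.linalg.norm((t-n)[:2]),np.degrees(np.arctan2(*(t-n)[1::-1])))
print(ray(280,123,.012))
from fit import W,p
print(W(p,(-.105+.013,.195-.013,.012)))
E
```

```text
[0.53056926 0.03988868 0.092     ] [0.50452387 0.13979012 0.076     ] 0.10324078883692552 104.61235625364736
[0.48653997 0.08286867 0.012     ]
[0.4824922  0.08243847 0.012     ]
```

Request:
{"api": "move_arm", "payload": {
  "commands": [
    [0,-5,-12,0,0,0,0],
    [0,-5,-22,0,0,0,0],
    [0,-3,-24,0,0,0,0],
    [0,0,-22,0,0,0,0],
    [0,0,-16,0,0,0,0],
    [0,0,-10,0,0,0,0],
    [0,0,0,0,0,0,0]
  ]
}}

```text
time_s: 2.85
tcp_pos: [0.5486, 0.1166, 0.0651]
eef_rot: [-180.0, -0.2, -165.4]
contact_force: [0.1, -0.7, 0.7]
gripper_width: 0.0005
```

```bash
python3 - <<'E'
import numpy as np
F=np.array([530.6,38]);u=lambda a:np.array([np.cos(np.radians(a)),np.sin(np.radians(a))])
c=lambda a:F+75*u(a)+18.5*u(a-90)
print(c(105));a=np.arange(105,187.1,5.125)
for i in range(1,len(a)):print(a[i],(c(a[i])-c(a[i-1])).round(1),c(a[i]).round(1))
E
```

```text
[529.0581994  115.23258931]
110.125 [-6.9 -0.4] [522.2 114.8]
115.25 [-6.8 -1.1] [515.3 113.7]
120.375 [-6.7 -1.7] [508.6 112.1]
125.5 [-6.5 -2.3] [502.1 109.8]
130.625 [-6.3 -2.8] [495.8 107. ]
135.75 [-6.  -3.4] [489.8 103.6]
140.875 [-5.7 -3.9] [484.1  99.7]
146.0 [-5.3 -4.4] [478.8  95.3]
151.125 [-4.9 -4.9] [473.9  90.4]
156.25 [-4.5 -5.3] [469.4  85.1]
161.375 [-4.  -5.7] [465.4  79.5]
166.5 [-3.4 -6. ] [462.   73.5]
171.625 [-2.9 -6.3] [459.1  67.2]
176.75 [-2.3 -6.5] [456.8  60.7]
181.875 [-1.7 -6.7] [455.  54.]
187.0 [-1.1 -6.8] [453.9  47.2]
```

Request:
{"api": "move_arm", "payload": {
  "commands": [
    [-7,-1,0,0,0,0,0],
    [-7,0,0,0,0,0,0],
    [-6,0,0,0,0,0,0],
    [-6.9,-0.4,0,0,0,5.1,0],
    [-6.8,-1.1,0,0,0,5.1,0],
    [-6.7,-1.7,0,0,0,5.1,0],
    [-6.5,-2.3,0,0,0,5.1,0],
    [-6.3,-2.8,0,0,0,5.1,0],
    [-6.0,-3.4,0,0,0,5.1,0],
    [-5.7,-3.9,0,0,0,5.1,0],
    [-5.3,-4.4,0,0,0,5.1,0],
    [-4.9,-4.9,0,0,0,5.1,0],
    [-4.5,-5.3,0,0,0,5.1,0],
    [-4.0,-5.7,0,0,0,5.1,0],
    [-3.4,-6.0,0,0,0,5.1,0],
    [-2.9,-6.3,0,0,0,5.1,0]
  ]
}}

```text
time_s: 4.45
tcp_pos: [0.4598, 0.0691, 0.0673]
eef_rot: [-179.9, 0.1, -98.9]
contact_force: [-1.2, 3.4, 0.6]
gripper_width: 0.0004
```

Contact force is about 3.5 N, as expected. On to the stop, watching the force.

Request:
{"api": "move_arm", "payload": {
  "commands": [
    [-2.3,-6.5,0,0,0,5,0],
    [-1.7,-6.7,0,0,0,5,0],
    [-1,-5,0,0,0,4,0],
    [0,-2,0,0,0,0,0],
    [0,0,0,0,0,0,0]
  ]
}}

```text
time_s: 4.95
tcp_pos: [0.4548, 0.0483, 0.067]
eef_rot: [-180.0, 0.0, -85.2]
contact_force: [-1.1, 1.1, 0.9]
gripper_width: 0.0004
```

Request:
{"api": "move_arm", "payload": {
  "commands": [
    [0,-1.5,0,0,0,0,0],
    [0,-1.5,0,0,0,0,0],
    [0,-1,0,0,0,0,0],
    [0,0,0,0,0,0,0]
  ]
}}

```text
time_s: 5.35
tcp_pos: [0.4552, 0.047, 0.0669]
eef_rot: [-179.9, 0.2, -85.2]
contact_force: [-11.9, 20.0, 6.2]
gripper_width: 0.0003
```

At the stop (20 N, no more travel). I'll back off and go above the selector's +y side.

Request:
{"api": "move_arm", "payload": {
  "commands": [
    [0,8,0,0,0,0,0],
    [0,15,0,0,0,0,0],
    [0,7,12,0,0,0,0],
    [0,0,30,0,0,0,0],
    [0,0,35,0,0,0,0],
    [0,0,23,0,0,0,0],
    [10,-10,0,0,0,5,0],
    [20,-25,0,0,0,6,0],
    [25,-35,0,0,0,6,0],
    [25,-35,0,0,0,6,0],
    [25,-35,0,0,0,6,0],
    [15,-20,0,0,0,6,0],
    [8,-10,0,0,0,2,0],
    [0,0,0,0,0,0,0],
    [0,0,0,0,0,0,0]
  ]
}}

```text
time_s: 6.85
tcp_pos: [0.5828, -0.096, 0.1661]
eef_rot: [180.0, 0.0, -48.2]
contact_force: [-0.4, -0.0, 0.3]
gripper_width: 0.0006
```

```bash
python3 - <<'E'
from plant import *
import cv2
s=get_state();print(s["tcp_pos"],s["eef_rot"],s["joints"])
cv2.imwrite("pics/w2.png",capture("wrist")["frame"])
E
```

```text
[ 0.58279218 -0.09599052  0.16613646] [ 1.79953696e+02  1.65464082e-02 -4.82338069e+01] [ 9.60332508e+00  1.53424298e+01 -1.50892507e+01  1.23358651e-02
 -5.96163261e+01  3.21566309e+01]
```

View pics/w2.png

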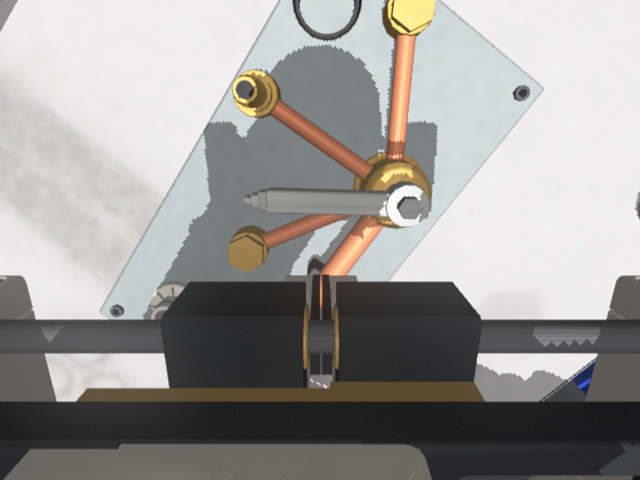

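Selector nut at (408,207), arrow tip at (246,200), spigot bore at (245,90).

```bash
python3 - <<'E'
from wr import *
n=ray(408,207,.092);t=ray(245,200,.076);o=ray(245,90,.074)
dg=lambda v:np.degrees(np.arctan2(v[1],v[0]))
print(n,t,o,dg(t-n),np.linalg.norm((t-n)[:2]),dg(o-n),np.linalg.norm((o-n)[:2]))
u=lambda a:np.array([np.cos(np.radians(a)),np.sin(np.radians(a))])
S=n[:2]*1000;c=lambda a,off=17.5:S+75*u(a)+off*u(a+90)
print("start",c(dg(t-n),40))
a=np.linspace(dg(t-n),7.5,9);print(a.round(1))
for i in range(9):print(c(a[i]).round(1),(c(a[i])-c(a[i-1])).round(1) if i else c(a[0])-c(a[0],40))
E
```

```text
[ 0.55746672 -0.15105103  0.092     ] [ 0.6394768  -0.07937382  0.076     ] [ 0.68405901 -0.13499446  0.074     ] 41.15361839929554 0.10891867357679777 7.228619617990679 0.12760651326660113
start [587.6146053  -71.57710646]
[41.2 36.9 32.7 28.5 24.3 20.1 15.9 11.7  7.5]
[602.4 -88.5] [ 14.8068035  -16.94132728]
[606.9 -92. ] [ 4.5 -3.5]
[611.1 -95.8] [ 4.2 -3.8]
[615.  -99.9] [ 3.9 -4.1]
[ 618.6 -104.2] [ 3.6 -4.4]
[ 621.9 -108.8] [ 3.3 -4.6]
[ 624.8 -113.7] [ 2.9 -4.8]
[ 627.4 -118.7] [ 2.6 -5. ]
[ 629.5 -123.9] [ 2.2 -5.2]
```

Request:
{"api": "move_arm", "payload": {
  "commands": [
    [2,15,0,0,0,0,0],
    [1,12,-12,0,0,0,0],
    [0,0,-25,0,0,0,0],
    [0,0,-28,0,0,0,0],
    [0,0,-22,0,0,0,0],
    [0,0,-12,0,0,0,0],
    [5,-5,0,0,0,0,0],
    [6,-6,0,0,0,0,0],
    [5,-5,0,0,0,0,0],
    [4.5,-3.5,0,0,0,-4.2,0],
    [4.2,-3.8,0,0,0,-4.2,0],
    [3.9,-4.1,0,0,0,-4.2,0],
    [3.6,-4.4,0,0,0,-4.2,0],
    [3.3,-4.6,0,0,0,-4.2,0],
    [2.9,-4.8,0,0,0,-4.2,0],
    [0,0,0,0,0,0,0]
  ]
}}

```text
time_s: 8.5
tcp_pos: [0.626, -0.1106, 0.0687]
eef_rot: [-179.9, -0.0, -73.4]
contact_force: [-0.8, -0.3, -0.1]
gripper_width: -0.0001
```

Request:
{"api": "move_arm", "payload": {
  "commands": [
    [1.5,-5,0,0,0,-4.2,0],
    [1.5,-4.5,0,0,0,-4.2,0],
    [0,0,0,0,0,0,0],
    [0,0,0,0,0,0,0]
  ]
}}

```text
time_s: 8.9
tcp_pos: [0.6274, -0.1198, 0.0679]
eef_rot: [-180.0, -0.0, -81.5]
contact_force: [-0.1, -0.5, -0.6]
gripper_width: -0.0001
```

```bash
python3 - <<'E'
from plant import *
import cv2
s=get_state();print(s["tcp_pos"],s["eef_rot"],s["contact_force"])
cv2.imwrite("pics/w3.png",capture("wrist")["frame"])
E
```

```text
[ 0.62740888 -0.11977108  0.06793884] [-1.79996561e+02 -1.03849566e-02 -8.15352723e+01] [-0.12410725 -0.45469015 -0.60655127]
```

View pics/w3.png

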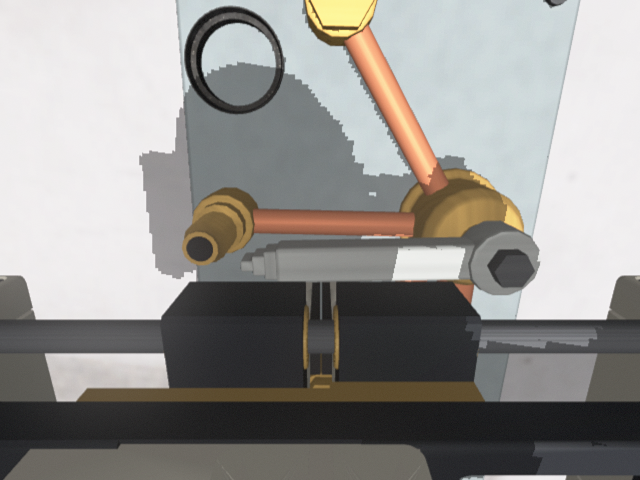

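Nut at (513,268), arrow tip at (243,265), spigot bore at (201,249).

```bash
python3 - <<'E'
from wr import *
n=ray(513,268,.092);t=ray(243,265,.076);o=ray(201,249,.074)
dg=lambda v:np.degrees(np.arctan2(v[1],v[0]))
print(n,t,o,dg(t-n),np.linalg.norm((t-n)[:2]),dg(o-n),np.linalg.norm((o-n)[:2]))
E
```

```text
[ 0.55687314 -0.153299    0.092     ] [ 0.6646869  -0.13204856  0.076     ] [ 0.68389516 -0.13601464  0.074     ] 11.150253589015083 0.10988807875362268 7.748857635897421 0.1281926034697308
```

Request:
{"api": "move_arm", "payload": {
  "commands": [
    [0.3,-2.3,0,0,0,-1,0],
    [0.3,-2.2,0,0,0,0,0],
    [0,0,0,0,0,0,0],
    [0,0,0,0,0,0,0]
  ]
}}

```text
time_s: 9.35
tcp_pos: [0.6284, -0.1239, 0.0677]
eef_rot: [-180.0, -0.0, -82.7]
contact_force: [0.8, 1.8, 0.3]
gripper_width: 0.0007
```

```bash
python3 - <<'E'
from plant import *
import cv2
s=get_state();print(s["tcp_pos"],s["eef_rot"],s["contact_force"])
cv2.imwrite("pics/w4.png",cv2.resize(capture("wrist")["frame"][180:290,150:550],None,fx=2,fy=2,interpolation=cv2.INTER_CUBIC))
E
```

```text
[ 0.62835828 -0.1239331   0.06771658] [-1.79970206e+02 -3.45810975e-03 -8.26716800e+01] [0.76630959 1.79787191 0.26238038]
```

View pics/w4.png

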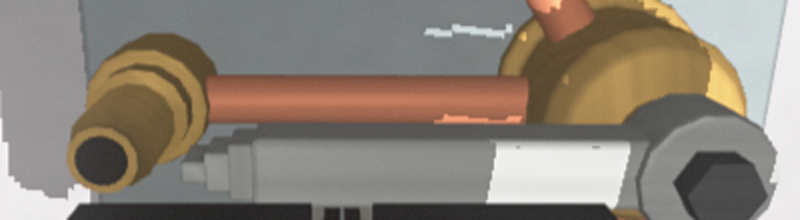

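Bore at (200.5,260), tip at (242.5,265), nut at (511,272), all in full-frame pixels.

```bash
python3 - <<'E'
from wr import *
n=ray(511,272,.092);t=ray(242.5,265.5,.076);o=ray(200.5,260,.074)
dg=lambda v:np.degrees(np.arctan2(v[1],v[0]))
print(n,t,o,dg(t-n),np.linalg.norm((t-n)[:2]),dg(o-n),np.linalg.norm((o-n)[:2]))
E
```

```text
[ 0.5577135  -0.15447613  0.092     ] [ 0.66570104 -0.13681763  0.076     ] [ 0.68466246 -0.13620231  0.074     ] 9.287008151885553 0.10942180130052645 8.191243825376615 0.12825743411468557
```

Request:
{"api": "move_arm", "payload": {
  "commands": [
    [0.2,-1.5,0,0,0,0,0],
    [0,0,0,0,0,0,0],
    [-1,6,0,0,0,0,0],
    [-2,14,0,0,0,0,0],
    [-1,8,10,0,0,0,0],
    [0,0,25,0,0,0,0],
    [0,0,30,0,0,0,0],
    [0,0,30,0,0,0,0],
    [0,0,15,0,0,0,0],
    [0,0,0,0,0,0,0],
    [0,0,0,0,0,0,0]
  ]
}}

```text
time_s: 10.5
tcp_pos: [0.624, -0.0969, 0.1781]
eef_rot: [-180.0, 0.0, -82.7]
contact_force: [-0.5, -0.4, -0.8]
gripper_width: 0.0007
```

```bash
python3 - <<'E'
from plant import *
import cv2
s=get_state();print(s["tcp_pos"],s["eef_rot"])
cv2.imwrite("pics/w5.png",cv2.resize(capture("wrist")["frame"][80:290,140:540],None,fx=2,fy=2,interpolation=cv2.INTER_CUBIC))
E
```

```text
[ 0.62400349 -0.0968898   0.17811888] [-1.79963471e+02  8.76650347e-03 -8.26721629e+01]
```

View pics/w5.png

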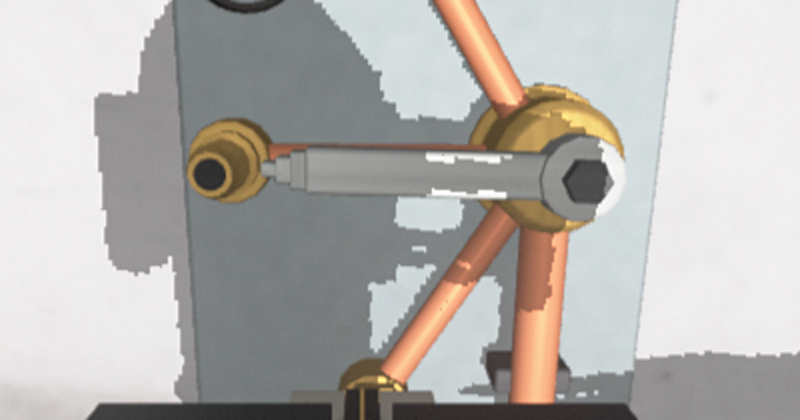

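Crop view: bore at (209,174), tip at (263,169), bar mid-line through (305,169) and (540,176), nut top at (587,181).

```bash
python3 - <<'E'
from wr import *
P=lambda u,v,z:ray((u+.5)/2-.5+140,(v+.5)/2-.5+80,z)
n=P(587,181,.092);o=P(209,174,.074);t=P(263,169,.076);b1=P(305,169,.083);b2=P(540,176.5,.083)
dg=lambda v:round(float(np.degrees(np.arctan2(v[1],v[0]))),2)
print(n,o,"tip",dg(t-n),"bar",dg(b1-b2),"outlet",dg(o-n), "bar-> outlet",dg(o-b2))
E
```

```text
[ 0.55675205 -0.15284063  0.092     ] [ 0.68405394 -0.13663152  0.074     ] tip 6.21 bar 5.49 outlet 7.26 bar-> outlet 7.43
```

Height parallax limits this reading to about 1°. I'll put the camera straight over the lever's line, where nut, bar and bore must be collinear whatever their heights.

Request:
{"api": "move_arm", "payload": {
  "commands": [
    [0,12,0,0,0,0,0],
    [-4,20,0,0,0,0,0],
    [0,0,0,0,0,0,0],
    [0,0,0,0,0,0,0],
    [0,0,0,0,0,0,0]
  ]
}}

```text
time_s: 11.05
tcp_pos: [0.6201, -0.0654, 0.1771]
eef_rot: [180.0, -0.0, -82.7]
contact_force: [0.2, -0.1, 0.5]
gripper_width: 0.0003
```

```bash
python3 - <<'E'
from plant import *
import cv2
s=get_state();print(s["tcp_pos"],s["eef_rot"])
f=capture("wrist")["frame"];cv2.imwrite("w6full.png",f)
cv2.imwrite("pics/w6.png",cv2.resize(f[70:180,210:460],None,fx=3.2,fy=3.2,interpolation=cv2.INTER_CUBIC))
E
```

```text
[ 0.62014652 -0.06540745  0.1770982 ] [ 1.79951500e+02 -6.78697564e-03 -8.26797906e+01]
```

View pics/w6.png

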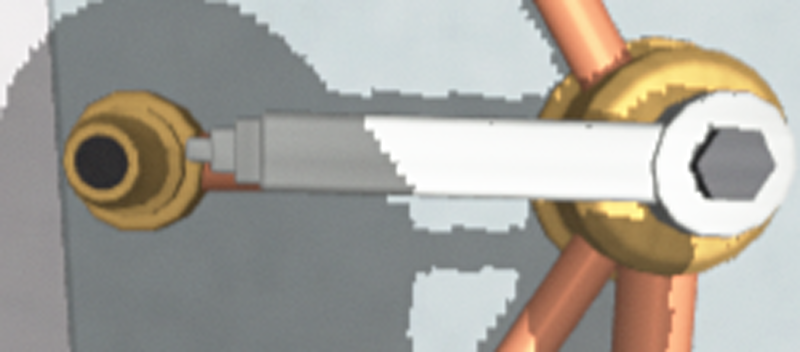

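Collinearity check: bar and tip against nut give slope 0.028, bore against nut 0.005. The lever is about 1.3° past the outlet. I'll go to the −y side and nudge it back.

Request:
{"api": "move_arm", "payload": {
  "commands": [
    [2,-15,0,0,0,0,0],
    [4,-30,0,0,0,0,0],
    [4,-35,0,0,0,0,0],
    [4,-30,0,0,0,0,0],
    [1,-11,0,0,0,0,0],
    [0,0,-15,0,0,0,0],
    [0,0,-30,0,0,0,0],
    [0,0,-30,0,0,0,0],
    [0,0,-22,0,0,0,0],
    [0,0,-12,0,0,0,0],
    [-1,7,0,0,0,0,0],
    [-1,6,0,0,0,0,0],
    [0,4,0,0,0,0,0],
    [0,0,0,0,0,0,0],
    [0,0,0,0,0,0,0]
  ]
}}

```text
time_s: 12.6
tcp_pos: [0.6339, -0.1692, 0.0697]
eef_rot: [-179.9, -0.0, -82.7]
contact_force: [-0.5, 0.6, 0.7]
gripper_width: 0.0003
```

Request:
{"api": "move_arm", "payload": {
  "commands": [
    [0,2,0,0,0,0,0],
    [0,1.5,0,0,0,0,0],
    [0,0,0,0,0,0,0],
    [0,0,0,0,0,0,0]
  ]
}}

```text
time_s: 13.0
tcp_pos: [0.6333, -0.166, 0.0685]
eef_rot: [180.0, -0.0, -82.7]
contact_force: [0.1, -0.6, -0.1]
gripper_width: 0.0002
```

Request:
{"api": "move_arm", "payload": {
  "commands": [
    [0,1,0,0,0,0,0],
    [0,0,0,0,0,0,0]
  ]
}}

```text
time_s: 13.2
tcp_pos: [0.6333, -0.165, 0.0685]
eef_rot: [180.0, 0.0, -82.7]
contact_force: [-0.5, -0.6, -0.7]
gripper_width: 0.0002
```

Request:
{"api": "move_arm", "payload": {
  "commands": [
    [0,1,0,0,0,0,0],
    [0,0,0,0,0,0,0]
  ]
}}

```text
time_s: 13.4
tcp_pos: [0.6332, -0.164, 0.0685]
eef_rot: [180.0, -0.0, -82.7]
contact_force: [0.0, -0.6, -1.0]
gripper_width: 0.0
```

Request:
{"api": "move_arm", "payload": {
  "commands": [
    [0,1,0,0,0,0,0],
    [0,0,0,0,0,0,0]
  ]
}}

```text
time_s: 13.6
tcp_pos: [0.6332, -0.1631, 0.0685]
eef_rot: [180.0, -0.0, -82.7]
contact_force: [-0.1, -2.3, -0.5]
gripper_width: 0.0002
```

Request:
{"api": "move_arm", "payload": {
  "commands": [
    [0,1,0,0,0,0,0],
    [0,0,0,0,0,0,0]
  ]
}}

```text
time_s: 13.8
tcp_pos: [0.6332, -0.162, 0.0685]
eef_rot: [180.0, -0.0, -82.7]
contact_force: [0.9, -2.2, -0.9]
gripper_width: 0.0003
```

Contact came at y≈−0.163. Another 0.7 mm, then retreat to the same viewing pose.

Request:
{"api": "move_arm", "payload": {
  "commands": [
    [0,0.7,0,0,0,0,0],
    [0,0,0,0,0,0,0],
    [0,-8,0,0,0,0,0],
    [0,-12,0,0,0,0,0],
    [0,-5,10,0,0,0,0],
    [0,0,30,0,0,0,0],
    [0,0,35,0,0,0,0],
    [0,0,25,0,0,0,0],
    [0,0,9,0,0,0,0],
    [-2,20,0,0,0,0,0],
    [-3,35,0,0,0,0,0],
    [-4,35,0,0,0,0,0],
    [-3,25,0,0,0,0,0],
    [-1,6,0,0,0,0,0],
    [0,0,0,0,0,0,0],
    [0,0,0,0,0,0,0],
    [0,0,0,0,0,0,0]
  ]
}}

```text
time_s: 15.5
tcp_pos: [0.6202, -0.0663, 0.1774]
eef_rot: [180.0, -0.0, -82.8]
contact_force: [-0.5, 0.0, 0.5]
gripper_width: 0.0004
```

```bash
python3 - <<'E'
from plant import *
import cv2
s=get_state();print(s["tcp_pos"],s["eef_rot"])
f=capture("wrist")["frame"];g=capture("scene")["frame"]
a=cv2.resize(f[70:180,210:460],None,fx=3.2,fy=3.2,interpolation=cv2.INTER_CUBIC)
b=cv2.resize(capture("side")["frame"][200:290,265:370],None,fx=2.7,fy=2.7,interpolation=cv2.INTER_CUBIC)
c=cv2.resize(g[215:340,280:490],None,fx=1.94,fy=1.94)
import numpy as np
h=248;o=np.zeros((600,800,3),np.uint8);o[:352]=a;o[352:352+min(243,b.shape[0]),:b.shape[1]]=b[:243];o[352:352+c.shape[0],300:300+c.shape[1]]=c[:248]
cv2.imwrite("pics/w7.png",o)
E
```

```text
[ 0.62024492 -0.06633158  0.17738901] [ 1.79978499e+02 -3.58418761e-03 -8.27626265e+01]
```

View pics/w7.png

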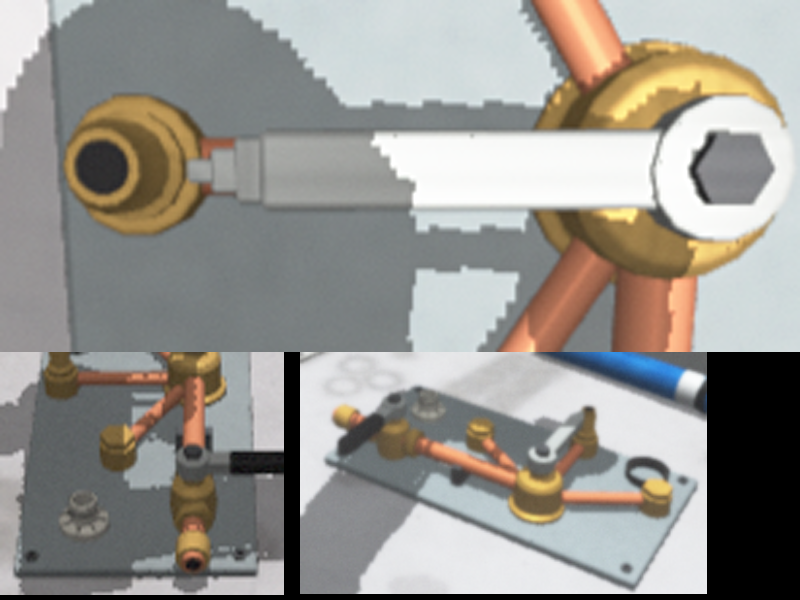

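The bar now lies on the nut–bore line: bar middle rows 169.5–170, nut 168.5, bore 166, within about 0.5°. The feed lever is crosswise to the pipe, and the loose cap and seal visible in the crops have not moved. Handing in.

```bash
python3 -c "
from plant import *
print(close_job())"
```

```text
the job is handed in; nothing more can be done
None
```

The feed valve is closed, and the selector now points at the open outlet, which is the middle one. The job is handed in after about 16 s of robot time.

- **Feed:** I pushed the lever round with the shut fingertips until it met its stop, at about 20–24 N with no further travel. In the last side and scene pictures it still lies crosswise to the pipe.
- **Selector:** I pushed it only after the feed was closed. The first push went about 1.3° past the spigot, so I nudged it back from the other side. In the last overhead view the lever lines up with its nut and the spigot bore to within about 0.5°.
- **Disagreement:** Earlier angle readings from oblique views differed by 1–2°. I relied on the view from straight above the lever, because heights do not affect it.
- **Rest of the scene:** The robot was touching nothing at hand-in. The loose cap and seal are in place in the last pictures. I did not re-check the tub, bottle and elbow at the end, but I sent the fingers nowhere near them at low height.
- **Pictures:** I viewed 11, one past the budget, for the final check.

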